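# Photograph a set of dental casts

## Robot

A 6-joint arm with a two-finger parallel gripper is mounted at the origin on the work surface. World frame = base frame: x ahead of the robot, y to its left, z up, the work surface at z = 0. Lengths are in m, angles in degrees, forces in N, time in s.
With the tool pointing down it reaches from about 0.275 to 0.975 m from the base axis. Payload 8.4 kg.
Tool frame: the origin (TCP) lies midway between the tips of the shut fingers; the grasp point (between the pads) lies 19 mm behind it; z points along the fingers, y is the line along which they close (so a half turn about z gives the same grasp; the last joint's range is limited). The gripper opens to 92 mm and grips with 3 to 60 N. Pads are 20 mm wide; open, the fingers measure 128 mm over their backs; the gripper's body (75 mm by 189 mm) begins 69 mm behind the grasp point.
Start: joints at [65.065, 20.225, 93.587, -0, 66.188, -0.138], TCP at [0.262, 0.567, 0.215] pointing down, gripper open.
Joint ranges: [-150.9, 150.9], [-52.94, 120.26], [3.33, 152.33], [-74.26, 254.26], [0, 154.13], [-172.89, 172.89]. Speed limits (degrees/s): [127.2, 127.2, 159.86, 180, 180, 180].

## Interface

Orientations are given as [roll, pitch, yaw] about the fixed x, y, z axes, in that order (R = Rz(yaw) Ry(pitch) Rx(roll)).
In Python, from rig import robot, camrig gives the robot as it stands (robot), with the cameras (camrig).
- The arm moves only by the shell command python3 jog.py 'ROWS' [OPENING]. ROWS is rows parted by semicolons, their numbers by spaces, 1 to 8 of them, each of 4 numbers: dx, dy, dz in m, then a turn about the tool's z in degrees; each row is the pose to reach, as a shift and turn from the pose commanded when the command began, along the tool's axes at that moment; what a row does not reach only later rows make up. A row lasts 1/8 s, in which the tool goes at most 0.0625 m and 10.7 degrees, less where a joint would pass 70% of its speed; a pose out of reach is approached as far as the arm can. OPENING is the finger opening in m, set as the command begins (- or left out keeps the last). The fingers move at their own pace and stop on an object; the grip force is fixed at half the most. Time passes only in rows, so rows that do not move let the fingers close. It prints the time, the measured TCP pose, the force, the opening and the grip force at its end.
- robot.get_obs(): the state, without advancing time (a new reading comes with each control period).
- camrig.snapshot(name): name is "side" or "top" or "wrist"; returns the picture (384x512x3 uint8, red, green, blue); there is no depth.
- camrig.calibration(name): a dict with "fx", "fy", "cx", "cy" (pixels), "xyz" and "attitude" of the camera in the world. Camera axes: x right, y up, looking along -z (the intrinsics and any distortion apply to the point x, -y, -z); pixel columns grow to the right and rows downward; lengths in m; the calibration is good to about 2 mm. A picture is of the moment at which its call begins: read the wrist's pose just before it. calibration takes no time and is no camera call; for the wrist camera it gives the pose at the moment of the call.
- robot.hand_in(): hands the job in; it is judged then, once.
The state is a dict: "time": time; "q": joint angles; "joint_velocities": joint speeds; "effort": joint torques, N m; "position": TCP position; "tool_rot": TCP orientation; "contact_force": force on the tool from outside, world axes, zero at the start; "torque": the same for the moment, N m; "opening": finger opening in m; "grip_force": force on a finger pad.
Only numpy, scipy, OpenCV 4.12 (cv2) and the standard library are available. Lean on these libraries where they do the work, as an engineer would, in place of code of your own. Each camera call takes 0.05 s, during which the arm holds its last target. There are 200 camera calls.

## Task

Photograph the stone dental casts lying on the bench paper (two or three of them) as one set: flip the lamp toggle on the control box over to on and stand all the casts, teeth up, side by side on the dark platform in front of the camera. Then press the orange shutter key down to its first click, keep it there for about a second to let the camera focus, and press it fully down to take the picture. Afterwards let the key come up, flip the lamp toggle back to off, put every cast teeth up into the blue tray, and leave the bottle, torch and pliers alone.

Things in the scene. Friction and masses are not known exactly. Their poses are not given: they have to be found in the camera images.
- cast_cream: cream stone dental cast, teeth up: flat-sided base 48 mm (its own x) by 54 mm (y), 20 mm high, carrying a horseshoe arch of teeth up to 33 mm above the underside; about 0.15 kg. Origin at the centre of the underside, z up out of the teeth. Starts on the bench paper. May be absent (None)
- cast_blue: light blue stone dental cast, teeth up: flat-sided base 48 mm (its own x) by 54 mm (y), 20 mm high, carrying a horseshoe arch of teeth up to 33 mm above the underside; about 0.15 kg. Origin at the centre of the underside, z up out of the teeth. Starts on the bench paper. May be absent (None)
- cast_pink: pink stone dental cast, teeth up: flat-sided base 48 mm (its own x) by 54 mm (y), 20 mm high, carrying a horseshoe arch of teeth up to 33 mm above the underside; about 0.15 kg. Origin at the centre of the underside, z up out of the teeth. Starts on the bench paper. May be absent (None)
- mat: fixed sheet of turquoise bench paper, 240 x 240 mm, 2 mm thick, where the casts start; origin at the centre of its underside on the bench. Mat and tray lie one on each side of the robot; which is left varies
- stand_top (a point): centre of the top of the dark camera platform: 130 mm (x) by 230 mm (y), top 10 mm above the bench, no rim. A 50 mm wide foot runs on in +x to a post 240 mm from this point that carries the camera and two lamp bars, 180 to 240 mm above the bench and at least 195 mm from this point in +x. Three casts fit in a row along y at a pitch of 72 mm, gripped across x
- tray_in (a point): centre of the inner floor of the fixed blue tray: inside 150 mm (x) by 250 mm (y), walls 5 mm thick, rim 22 mm above the bench, floor 5 mm above the bench. Three casts fit in a row along y at a pitch of 72 mm, gripped across x
- console: fixed white control box with a blue top, 100 mm (x) by 170 mm (y), 45 mm high; origin at the centre of its underside. The steel bat toggle stands at its +y end (45 mm from the middle), the orange shutter key at its -y end (45 mm from the middle). A green dot marks the toggle's on side (+x of the box), a black dot its off side (-x)
- toggle (a joint): angle of the lamp toggle, rad: 0 leaning fully to the box's -x is off (0.45 rad from upright), 0.9 leaning fully to the box's +x is on. Pivot 47 mm above the bench, about the box's y axis. It snaps over centre: about 2 N at the tip starts it, and past 0.45 (upright) it runs to the other stop by itself
- toggle_tip (a point): centre of the free tip of the steel bat toggle, 38 mm from its pivot, bat 11 mm thick at the tip; pushed sideways along the box's x, about 85 mm above the bench at mid-swing
- key_half (a joint): travel of the shutter key's first stage, m: 0 up, 0.005 at the first click (needs 1 N to start, 3 N to reach the click)
- key_full (a joint): further travel of the key past the first click, m: 0 until the push passes 7 N, 0.005 fully down (10 N). The cap's total travel is key_half + key_full; both spring back up
- key_top (a point): centre of the top face of the orange round shutter key, 34 mm across; 69 mm above the bench when up; moves straight down with the key, 10 mm in all
- bottle: pink bottle 72 mm across, 180 mm tall, standing; origin at the centre of its underside; leave alone
- torch: orange hand torch 36 mm across, 142 mm tall, standing; origin at the centre of its underside; leave alone
- pliers: pliers with yellow grips lying flat, about 150 mm long, 13 mm high; origin near the middle of the grips; leave alone

How it is judged (in metres and radians):
On the way, in this order (a step that is already met when the one before it is completed fails the run):
1. lamp on, every cast teeth up on the platform and let go (value of joint toggle above 0.75 rad and x of cast_cream in the frame of stand_top between -0.05 and 0.05 m and y of cast_cream in the frame of stand_top between -0.1 and 0.1 m and z of cast_cream in the frame of stand_top between -0.006 and 0.008 m and angle between each of cast_cream, cast_blue, cast_pink's own z axis and vertical below 0.15 rad and x of cast_blue in the frame of stand_top between -0.05 and 0.05 m and y of cast_blue in the frame of stand_top between -0.1 and 0.1 m and z of cast_blue in the frame of stand_top between -0.006 and 0.008 m and x of cast_pink in the frame of stand_top between -0.05 and 0.05 m and y of cast_pink in the frame of stand_top between -0.1 and 0.1 m and z of cast_pink in the frame of stand_top between -0.006 and 0.008 m and linear speed of each of cast_cream, cast_blue, cast_pink below 0.03 m/s and contact force between the fingers and cast_cream below 0.2 N and contact force between the fingers and cast_blue below 0.2 N and contact force between the fingers and cast_pink below 0.2 N), for 0.2 s.
2. key at its first click and not beyond, held for half a second, lamp on, casts on the platform (value of joint key_half above 0.004 m and value of joint key_full below 0.0015 m and value of joint toggle above 0.75 rad and x of cast_cream in the frame of stand_top between -0.05 and 0.05 m and y of cast_cream in the frame of stand_top between -0.1 and 0.1 m and z of cast_cream in the frame of stand_top between -0.006 and 0.008 m and angle between each of cast_cream, cast_blue, cast_pink's own z axis and vertical below 0.15 rad and x of cast_blue in the frame of stand_top between -0.05 and 0.05 m and y of cast_blue in the frame of stand_top between -0.1 and 0.1 m and z of cast_blue in the frame of stand_top between -0.006 and 0.008 m and x of cast_pink in the frame of stand_top between -0.05 and 0.05 m and y of cast_pink in the frame of stand_top between -0.1 and 0.1 m and z of cast_pink in the frame of stand_top between -0.006 and 0.008 m), for 0.5 s.
3. key fully down, lamp on, casts on the platform (value of joint key_half above 0.004 m and value of joint key_full above 0.0035 m and value of joint toggle above 0.75 rad and x of cast_cream in the frame of stand_top between -0.05 and 0.05 m and y of cast_cream in the frame of stand_top between -0.1 and 0.1 m and z of cast_cream in the frame of stand_top between -0.006 and 0.008 m and angle between each of cast_cream, cast_blue, cast_pink's own z axis and vertical below 0.15 rad and x of cast_blue in the frame of stand_top between -0.05 and 0.05 m and y of cast_blue in the frame of stand_top between -0.1 and 0.1 m and z of cast_blue in the frame of stand_top between -0.006 and 0.008 m and x of cast_pink in the frame of stand_top between -0.05 and 0.05 m and y of cast_pink in the frame of stand_top between -0.1 and 0.1 m and z of cast_pink in the frame of stand_top between -0.006 and 0.008 m), for 0.1 s.
At the end, for the whole second after the job is handed in: every cast inside the tray, flat on its floor (within 8 mm), teeth up (tilt under 0.15 rad), at rest and released; toggle off (below 0.15 rad); key up (each stage under 1.5 mm) (x of cast_cream in the frame of tray_in between -0.06 and 0.06 m and y of cast_cream in the frame of tray_in between -0.11 and 0.11 m and z of cast_cream in the frame of tray_in between -0.006 and 0.008 m and angle between each of cast_cream, cast_blue, cast_pink's own z axis and vertical below 0.15 rad and x of cast_blue in the frame of tray_in between -0.06 and 0.06 m and y of cast_blue in the frame of tray_in between -0.11 and 0.11 m and z of cast_blue in the frame of tray_in between -0.006 and 0.008 m and x of cast_pink in the frame of tray_in between -0.06 and 0.06 m and y of cast_pink in the frame of tray_in between -0.11 and 0.11 m and z of cast_pink in the frame of tray_in between -0.006 and 0.008 m and linear speed of each of cast_cream, cast_blue, cast_pink below 0.03 m/s and contact force between the fingers and cast_cream below 0.2 N and contact force between the fingers and cast_blue below 0.2 N and contact force between the fingers and cast_pink below 0.2 N and value of joint toggle below 0.15 rad and value of joint each of key_half, key_full below 0.0015 m); the robot touches nothing.
It fails at once if a bystander is moved more than 30 mm (distance of any of bottle, torch, pliers from where it was at the start of the episode above 0.03 m).
It fails at once if the key is pressed fully with the lamp off (value of joint key_full above 0.0035 m and value of joint toggle below 0.45 rad).
Of cast_cream, cast_blue, cast_pink only 2 to 3 are there at a start; the rules pass over those that are not, and their reading is None.
At some moment in a run one of cast_cream, cast_blue, cast_pink may be knocked a few centimetres aside while the robot is not near it.
Once in a run the grip may slacken for a moment while it holds something.
It also fails if it takes over 210 s, if anything falls off the work surface, if the arm or the gripper's body presses on something with over 40 N, if the wrist force passes 120 N, or if a joint passes its speed limit or range.

## Working session

There is one attempt and no reset: what is moved stays moved. The work goes in short steps, Python scripts to look and compute and a shell command to move; the robot and the scene stay as the last step left them, time stands still between calls to the robot, and variables do not carry over. Pictures are saved under pics/ and viewed, at most 14 in all, crops included, and the job is handed in when it is done.

```bash
ls; mkdir -p pics
cat > h.py <<'E'
import numpy as np, cv2
from rig import robot, camrig
from scipy.spatial.transform import Rotation as R
def cam(n):
    c=camrig.calibration(n); return c
def att(a):
    a=np.array(a,float)
    return a if a.shape==(3,3) else R.from_euler('xyz',a,degrees=True).as_matrix()
def ray(c,u,v):
    K=np.array([[c['fx'],0,c['cx']],[0,c['fy'],c['cy']],[0,0,1.]])
    d=c.get('distortion'); 
    p=cv2.undistortPoints(np.array([[[u,v]]],float),K,None if d is None else np.array(d,float))[0,0]
    return np.array(c['xyz']),att(c['attitude'])@np.array([p[0],-p[1],-1])
def plane(c,u,v,z):
    o,d=ray(c,u,v); return o+d*(z-o[2])/d[2]
def snap(n,f=None):
    c=cam(n); im=cv2.cvtColor(camrig.snapshot(n),cv2.COLOR_RGB2BGR)
    if f: cv2.imwrite('pics/'+f,im)
    return c,im
E
python3 - <<'E'
from h import *
print(robot.get_obs())
for n in ('side','top','wrist'):
    c,im=snap(n,n+'0.png'); print(n,c)
a=[cv2.imread(f'pics/{n}0.png') for n in ('side','top','wrist')]
E
```

```text
jog.py
pics
rig.py
{'time': 0.0, 'q': array([ 6.50636971e+01,  2.02608391e+01,  9.36279878e+01, -1.00386866e-03,
        6.61884068e+01, -1.37720034e-01]), 'joint_velocities': array([ 0.01682798,  0.10126859, -0.04422735, -0.04759576,  0.07397899,
       -0.02800816]), 'effort': array([-1.41658344e-03, -5.93827486e+01, -3.34213364e+01,  6.96371170e-02,
        2.36801442e-02, -1.23363948e-04]), 'position': array([0.26194494, 0.56692123, 0.21388978]), 'tool_rot': array([-1.79922764e+02,  7.32223473e-04,  1.55201824e+02]), 'contact_force': array([-0.20380299,  0.00896011, -0.35328129]), 'torque': array([-0.00423179, -0.07940455,  0.00765792]), 'grip_force': 0.0, 'opening': 0.09197655003679345}
side {'fx': 467.6846907854115, 'fy': 467.6846907854115, 'cx': 250.0669369509827, 'cy': 197.0867561544693, 'xyz': array([ 0.15028587, -0.94516776,  1.21780236]), 'attitude': array([ 42.22009049,   0.51794694, -24.74827975])}
top {'fx': 453.66141355805235, 'fy': 453.66141355805235, 'cx': 265.14008946068714, 'cy': 187.01894835486024, 'xyz': array([ 0.37127043, -0.01186639,  1.70308397]), 'attitude': array([  6.71626712,   0.51783132, -89.00245033])}
wrist {'fx': 303.4191004046352, 'fy': 303.4191004046352, 'cx': 257.66180203207654, 'cy': 192.72963037556627, 'xyz': array([0.19016887, 0.6001742 , 0.38576486]), 'attitude': array([-16.49966154,   0.11950564,  65.22878738])}
```

View pics/top0.png

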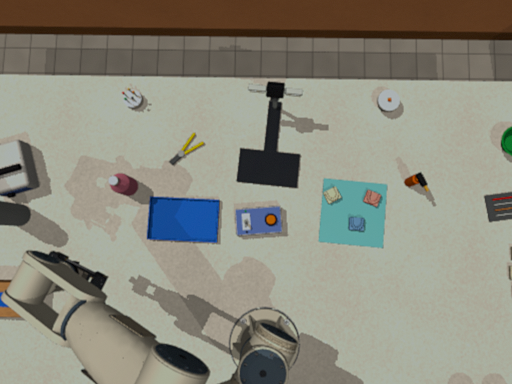

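View pics/side0.png

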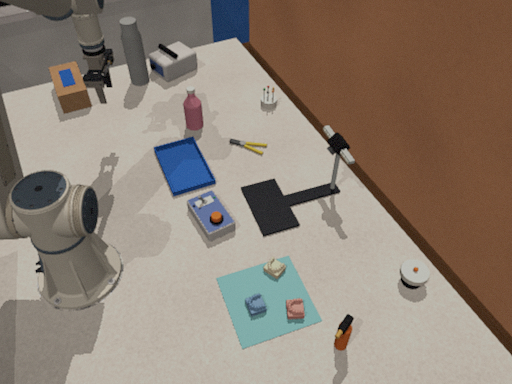

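View pics/wrist0.png

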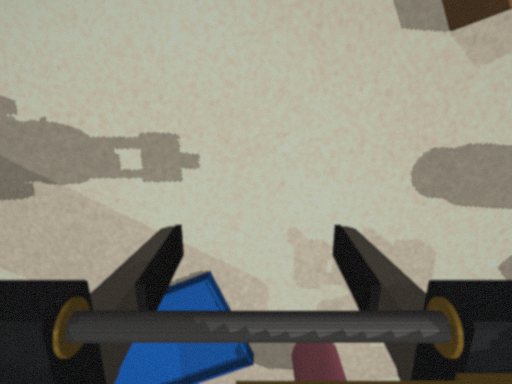

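The top view shows the platform at (268,168), console at (259,221), tray at (184,220) and mat at (353,213). On the mat are cream (333,195), pink (372,198) and blue (357,223). The bottle is at (123,184), the torch at (415,181) and the pliers at (187,150). The wrist view shows open bench, with a corner of the tray and the bottle.

```bash
cat >> h.py <<'E'
def blob(im,lo,hi,box,minA=15):
    x0,y0,x1,y1=box
    hsv=cv2.cvtColor(im,cv2.COLOR_BGR2HSV); m=cv2.inRange(hsv,np.array(lo),np.array(hi))
    k=np.zeros_like(m); k[y0:y1,x0:x1]=m[y0:y1,x0:x1]
    cs,_=cv2.findContours(k,cv2.RETR_EXTERNAL,cv2.CHAIN_APPROX_NONE)
    return sorted([c for c in cs if cv2.contourArea(c)>=minA],key=cv2.contourArea,reverse=True)
def rect(c,cnt,z):
    p=np.array([plane(c,u,v,z)[:2] for u,v in cnt[:,0].astype(float)])
    (x,y),(w,h),a=cv2.minAreaRect((p*1000).astype(np.float32)); return np.round([x,y,w,h,a],1)
E
python3 - <<'E'
from h import *
im=cv2.imread('pics/top0.png'); c=cam('top')
hsv=cv2.cvtColor(im,cv2.COLOR_BGR2HSV)
for n,(u,v) in dict(mat=(325,235),tray=(184,220),stand=(268,170),cons=(259,221),cream=(333,195),pink=(372,198),blue=(357,223),key=(270,220)).items(): print(n,hsv[v,u])
def go(n,lo,hi,box,z):
    for q in blob(im,lo,hi,box)[:2]: print(n,rect(c,q,z),cv2.boundingRect(q))
go('mat',(80,60,80),(98,255,255),(310,170,400,260),.002)
go('tray',(100,120,60),(125,255,255),(140,190,230,250),.022)
go('stand',(0,0,0),(180,255,60),(230,140,305,195),.010)
go('cons',(100,60,60),(130,255,255),(230,200,290,240),.045)
go('key',(3,150,120),(20,255,255),(255,205,290,235),.069)
go('torch',(3,150,100),(20,255,255),(400,165,440,205),.1)
cv2.imwrite('pics/z.png',np.hstack([cv2.resize(im[170:250,318:390],None,fx=5,fy=5,interpolation=cv2.INTER_CUBIC),cv2.resize(im[180:260,225:300],None,fx=5,fy=5,interpolation=cv2.INTER_CUBIC)]))
E
```

```text
mat [ 89 106 164]
tray [107 223 165]
stand [114  35  36]
cons [112 124 152]
cream [ 37  46 178]
pink [  8  98 175]
blue [103 113 163]
key [ 16 255 175]
mat [ 481.  -321.9  238.2  238.5   85.4] (319, 179, 68, 69)
tray [444.4 310.  258.6 157.6  88.3] (147, 197, 72, 46)
stand [667.1  -4.3 225.6 171.9  85.1] (237, 140, 63, 48)
cons [443.7  29.6  90.8 161.3   5.2] (236, 207, 46, 28)
key [447.9 -15.   27.9  28.   45.9] (266, 215, 10, 9)
torch [ 590.5 -514.8   31.4   38.9   30.5] (405, 175, 14, 9)
```

View pics/z.png

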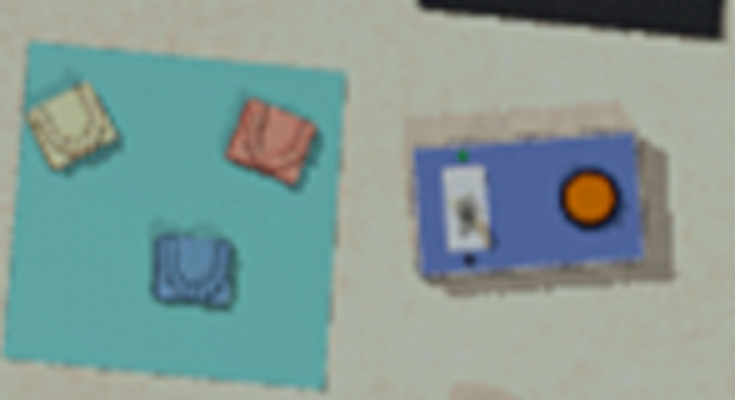

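Zoomed in, the toggle leans to the black (off) dot. All three casts are on the mat, and the key position I measured agrees with the console frame (yaw 5.2°). I'll flip the toggle first.

```bash
cat > d.py <<'E'
import sys; from h import *
x,y,z,yaw=map(float,sys.argv[1:5]); o=robot.get_obs()
T=att(o['tool_rot']); d=T.T@(np.array([x,y,z])-o['position'])
t=(o['tool_rot'][2]-yaw+180)%360-180
print(np.round(d,4),'turn',round(t,1),'rows',round(max(np.linalg.norm(d)/.0625,abs(t)/10.7),1),'t',round(o['time'],2))
E
python3 jog.py '-.3 -.34 0 60;-.3 -.34 0 60;-.3 -.34 0 60;-.3 -.34 0 60;-.3 -.34 0 60;-.3 -.34 0 60;-.3 -.34 0 60;-.3 -.34 0 60' 0; python3 d.py .380 .069 .13 95.2
```

```text
time: 1.15
position: [0.3922, 0.1299, 0.2146]
tool_rot: [180.0, 0.0, 95.0]
contact_force: [-0.6, 0.9, -0.2]
opening: 0.0142
grip_force: 0.0
[-0.0596 -0.0175  0.0846] turn -0.2 rows 1.7 t 1.15
```

```bash
python3 jog.py '-.06 -.0175 .05 0;-.06 -.0175 .09 0;-.06 -.0175 .145 0;-.06 -.0175 .145 0;-.06 -.0175 .145 0'; python3 d.py .430 .0735 .068 95.2
```

```text
time: 1.78
position: [0.3807, 0.0719, 0.0708]
tool_rot: [180.0, -0.0, 95.2]
contact_force: [0.5, 0.1, -0.2]
opening: 0.0006
grip_force: 0.0
[-0.0028  0.0492  0.0029] turn 0.0 rows 0.8 t 1.77
```

Run:
```python
from h import *
c,im=snap('side'); a=im[120:260,130:290]
cv2.imwrite('pics/s1.png',cv2.resize(a,None,fx=4,fy=4,interpolation=cv2.INTER_CUBIC))
```

```text
(no output)
```

View pics/s1.png

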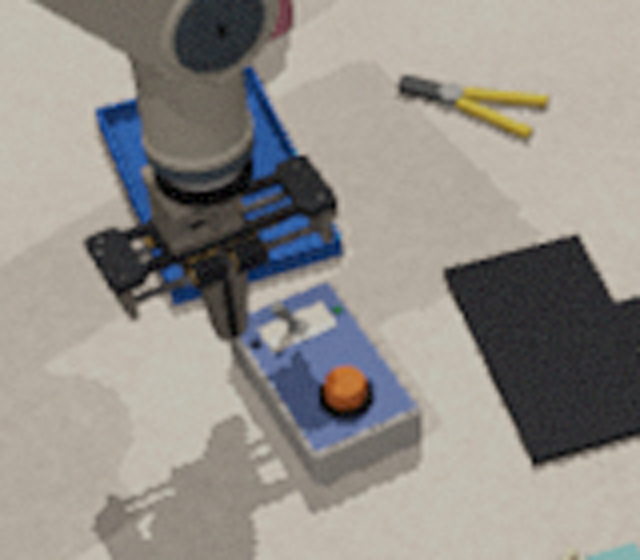

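The shut fingers are just on the toggle's -x side, clear of the box, with the toggle at crop (290,320). I'll push it over.

```bash
python3 jog.py '0 .02 0 0;0 .035 0 0;0 .045 0 0;0 .055 0 0;0 .055 0 0'; python3 jog.py '0 -.02 0 0;0 -.04 0 0;0 -.04 -.15 0;0 -.04 -.15 0;0 -.04 -.15 0' .092;  python3 d.py .48 -.40 .25 90
python3 - <<'E'
from h import *
c,im=snap('top'); a=im[190:250,225:300]
cv2.imwrite('pics/s2.png',cv2.resize(a,None,fx=5,fy=5,interpolation=cv2.INTER_CUBIC))
E
```

```text
time: 2.45
position: [0.4334, 0.0765, 0.0696]
tool_rot: [-179.8, 0.0, 95.2]
contact_force: [-7.2, 0.3, 11.2]
opening: 0.0004
grip_force: 5.2
time: 3.08
position: [0.3967, 0.0732, 0.2234]
tool_rot: [179.7, -0.0, 95.2]
contact_force: [-0.4, 0.4, -0.6]
opening: 0.0484
grip_force: 0.0
[-0.4788  0.0403 -0.0267] turn 5.2 rows 7.7 t 3.08
```

```bash
python3 jog.py '-.48 .04 -.03 5.2;-.48 .04 -.03 5.2;-.48 .04 -.03 5.2;-.48 .04 -.03 5.2;-.48 .04 -.03 5.2;-.48 .04 -.03 5.2;-.48 .04 -.03 5.2;-.48 .04 -.03 5.2'; python3 jog.py '0 0 0 0;0 0 0 0'
python3 - <<'E'
from h import *
c,im=snap('wrist','w1.png'); print(c['xyz'],robot.get_obs()['position'])
c2,t=snap('top'); a=t[190:250,225:300]
cv2.imwrite('pics/v.png',np.hstack([im,cv2.resize(a,(280,384),interpolation=cv2.INTER_CUBIC)]))
E
```

```text
time: 4.12
position: [0.4782, -0.4042, 0.2488]
tool_rot: [-180.0, -0.0, 89.9]
contact_force: [0.5, -0.2, -0.4]
opening: 0.0916
grip_force: 0.0
time: 4.38
position: [0.4778, -0.4008, 0.2486]
tool_rot: [-179.9, -0.1, 90.0]
contact_force: [-0.2, -0.5, 0.3]
opening: 0.0922
grip_force: 0.0
[ 0.47884901 -0.32147833  0.42053108] [ 0.47785721 -0.40036052  0.24890998]
```

View pics/v.png

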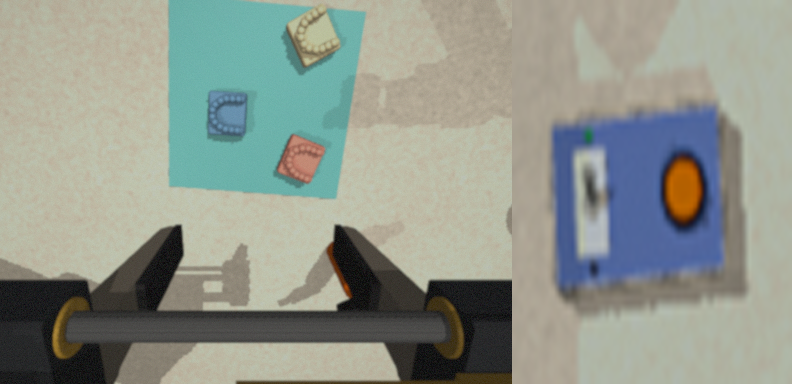

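The wrist view shows blue at (228,113), cream at (314,37) and pink at (300,159) on the mat. In the top crop the toggle now appears to lean towards the green dot. I'll measure the casts next.

```bash
cat >> h.py <<'E'
COL=dict(blue=((100,50,50),(125,255,255)),cream=((14,25,90),(42,200,255)),pink=((0,60,90),(12,200,255)))
def casts(c,im,box,z0,names=('cream','blue','pink')):
    for n in names:
        lo,hi=COL[n]
        hsv=cv2.cvtColor(im,cv2.COLOR_BGR2HSV); m=cv2.inRange(hsv,np.array(lo),np.array(hi))
        if n=='pink': m|=cv2.inRange(hsv,np.array((172,60,90)),np.array((180,200,255)))
        k=np.zeros_like(m); x0,y0,x1,y1=box; k[y0:y1,x0:x1]=m[y0:y1,x0:x1]
        k=cv2.morphologyEx(k,cv2.MORPH_CLOSE,np.ones((3,3))); k=cv2.morphologyEx(k,cv2.MORPH_OPEN,np.ones((5,5)))
        cs,_=cv2.findContours(k,cv2.RETR_EXTERNAL,cv2.CHAIN_APPROX_NONE)
        for q in sorted(cs,key=cv2.contourArea)[-1:]:
            print(n,rect(c,q,z0+.010),cv2.boundingRect(q))
E
python3 - <<'E'
from h import *
im=cv2.imread('pics/w1.png'); c=cam('wrist')
casts(c,im,(170,2,345,190),.002)
for q in blob(im,(80,60,60),(99,255,255),(150,0,400,210))[:1]: print(rect(c,q,.002))
E
```

```text
cream [ 554.7 -234.5   73.5   60.4   28.1] (287, 2, 58, 64)
blue [ 438.8 -334.    53.2   46.9   87.5] (209, 92, 37, 43)
pink [ 537.1 -394.1   54.9   50.    68.3] (278, 136, 46, 46)
[ 481.3 -323.5  240.7  240.    85.5]
```

Run:
```python
from h import *
im=cv2.imread('pics/w1.png'); c=cam('wrist'); hsv=cv2.cvtColor(im,cv2.COLOR_BGR2HSV)
print(hsv[37,285:350:4].tolist())
for lo in ((14,25,120),(14,40,90),(18,40,120)):
    COL['cream']=(lo,(38,200,255)); casts(c,im,(280,2,345,70),.002,['cream'])
c2,t=snap('top')
for q in blob(t,(0,0,0),(180,255,60),(230,150,305,195))[:1]: print('stand',rect(c2,q,.01)); print(cv2.approxPolyDP(q,4,True)[:,0].tolist())
```

```text
[[87, 95, 126], [79, 60, 107], [21, 74, 148], [23, 74, 141], [32, 45, 191], [27, 65, 185], [34, 45, 191], [35, 47, 195], [34, 45, 192], [34, 46, 192], [34, 47, 194], [33, 47, 194], [34, 49, 191], [52, 39, 162], [87, 99, 163], [86, 97, 168], [88, 97, 177]]
cream [ 555.5 -233.9   71.6   60.    28.3] (288, 2, 57, 63)
cream [ 546.9 -241.2   52.8   55.6   27.9] (287, 3, 52, 63)
cream [ 547.7 -240.8   51.1   55.5   28. ] (288, 3, 51, 62)
stand [648.   -3.  226.3 133.3  85. ]
[[240, 150], [238, 181], [296, 186], [299, 155]]
```

```bash
python3 jog.py '.06 .03 .04 -10;.11 .05 .08 -20;.16 .07 .13 -28;.16 .07 .13 -28;.16 .07 .13 -28'; python3 d.py .5475 -.241 .008 118
```

```text
time: 5.15
position: [0.5475, -0.2387, 0.1183]
tool_rot: [-179.9, -0.1, 118.2]
contact_force: [-0.6, -0.9, 0.3]
opening: 0.0921
grip_force: 0.0
[-0.0023 -0.0009  0.1103] turn 0.2 rows 1.8 t 5.15
```

```bash
python3 jog.py '-.002 -.001 .05 0;-.002 -.001 .09 0;-.002 -.001 .11 0;-.002 -.001 .11 0;-.002 -.001 .11 0'; python3 jog.py '0 0 0 0;0 0 0 0;0 0 0 0;0 0 0 0' 0;python3 jog.py '0 0 0 0;0 0 -.04 0;0 0 -.1 0;0 0 -.1 0;0 0 -.1 0' ; python3 d.py .6533 .0687 .1 85
```

```text
time: 5.78
position: [0.5493, -0.2444, 0.0112]
tool_rot: [179.9, 0.1, 118.0]
contact_force: [0.6, 0.3, -0.1]
opening: 0.0919
grip_force: 0.0
time: 6.28
position: [0.5483, -0.2437, 0.0097]
tool_rot: [180.0, 0.0, 118.0]
contact_force: [-1.0, -0.6, 1.0]
opening: 0.0535
grip_force: 0.3
time: 6.9
position: [0.5477, -0.2435, 0.109]
tool_rot: [-180.0, -0.0, 118.0]
contact_force: [0.3, 0.6, -1.8]
opening: 0.0478
grip_force: 30.0
[0.226  0.2398 0.009 ] turn 33.0 rows 5.3 t 6.9
```

```bash
python3 jog.py '.226 .24 0 33;.226 .24 0 33;.226 .24 0 33;.226 .24 0 33;.226 .24 0 33;.226 .24 0 33;.226 .24 0 33'; python3 d.py .6533 .0687 .019 85
```

```text
time: 7.78
position: [0.653, 0.0705, 0.1071]
tool_rot: [-179.8, 0.0, 85.2]
contact_force: [-0.3, -0.6, -2.1]
opening: 0.0477
grip_force: 30.0
[-0.0017  0.0007  0.088 ] turn 0.2 rows 1.4 t 7.78
```

```bash
python3 jog.py '-.002 0 .05 0;-.002 0 .075 0;-.002 0 .084 0;-.002 0 .088 0;-.002 0 .088 0;-.002 0 .088 0'; python3 jog.py '0 0 0 0;0 0 0 0;0 0 0 0;0 0 -.05 0;0 0 -.1 0;0 0 -.1 0' .08;  python3 d.py .4388 -.334 .1 87.5
```

```text
time: 8.52
position: [0.6546, 0.0665, 0.0226]
tool_rot: [179.9, -0.0, 85.0]
contact_force: [-0.1, -0.4, -1.8]
opening: 0.0479
grip_force: 30.0
time: 9.28
position: [0.6568, 0.0668, 0.1262]
tool_rot: [179.6, -0.1, 85.0]
contact_force: [0.1, -0.5, 0.8]
opening: 0.0802
grip_force: 0.0
[-0.4183 -0.1825  0.0242] turn -2.5 rows 7.3 t 9.28
```

Run:
```python
from h import *
c,t=snap('top'); casts(c,t,(321,183,384,243),.002,['blue','pink'])
```

```text
blue [ 439.3 -332.7   40.7   52.7    1. ] (349, 218, 15, 12)
pink [ 536.1 -392.6   52.8   46.6   72.2] (365, 191, 15, 14)
```

```bash
python3 jog.py '-.418 -.182 0 -2.5;-.418 -.182 0 -2.5;-.418 -.182 0 -2.5;-.418 -.182 0 -2.5;-.418 -.182 0 -2.5;-.418 -.182 0 -2.5;-.418 -.182 0 -2.5;-.418 -.182 0 -2.5'; python3 jog.py '0 0 .02 0;0 0 .02 0'; python3 d.py .439 -.333 .008 87.5
```

```text
time: 10.32
position: [0.4337, -0.3359, 0.1202]
tool_rot: [-179.9, -0.1, 87.3]
contact_force: [0.3, 1.1, 0.1]
opening: 0.08
grip_force: 0.0
time: 10.58
position: [0.4349, -0.3326, 0.0996]
tool_rot: [-179.8, -0.2, 87.5]
contact_force: [0.3, 0.3, -1.0]
opening: 0.0797
grip_force: 0.0
[-0.0005  0.0044  0.0916] turn -0.0 rows 1.5 t 10.57
```

```bash
python3 jog.py '0 .004 .045 0;0 .004 .08 0;0 .004 .092 0;0 .004 .092 0;0 .004 .092 0'; python3 jog.py '0 0 0 0;0 0 0 0;0 0 0 0;0 0 0 0;0 0 0 0' 0;python3 jog.py '0 0 0 0;0 0 -.04 0;0 0 -.11 0;0 0 -.11 0;0 0 -.11 0' ; python3 d.py .647 -.003 .11 85
```

```text
time: 11.2
position: [0.441, -0.3346, 0.0108]
tool_rot: [179.9, 0.1, 87.5]
contact_force: [0.4, -1.1, -0.4]
opening: 0.0798
grip_force: 0.0
time: 11.82
position: [0.4401, -0.3343, 0.0098]
tool_rot: [180.0, 0.0, 87.5]
contact_force: [-0.8, 0.8, 5.4]
opening: 0.0481
grip_force: 30.0
time: 12.45
position: [0.4401, -0.3342, 0.1196]
tool_rot: [180.0, 0.0, 87.5]
contact_force: [-0.4, -0.0, -1.7]
opening: 0.0474
grip_force: 30.0
[0.3399 0.1922 0.0096] turn 2.5 rows 6.2 t 12.45
```

```bash
python3 jog.py '.34 .192 0 2.5;.34 .192 0 2.5;.34 .192 0 2.5;.34 .192 0 2.5;.34 .192 0 2.5;.34 .192 0 2.5;.34 .192 0 2.5;.34 .192 0 2.5'; python3 d.py .647 -.003 .019 85
```

```text
time: 13.45
position: [0.6456, -0.0024, 0.1174]
tool_rot: [-179.8, 0.0, 85.1]
contact_force: [-0.1, 0.1, -1.3]
opening: 0.0479
grip_force: 30.0
[-0.0004  0.0018  0.0984] turn 0.1 rows 1.6 t 13.45
```

```bash
python3 jog.py '0 .002 .05 0;0 .002 .085 0;0 .002 .095 0;0 .002 .1 0;0 .002 .1 0;0 .002 .1 0'; python3 jog.py '0 0 0 0;0 0 0 0;0 0 0 0;0 0 -.05 0;0 0 -.1 0;0 0 -.1 0' .08;  python3 d.py .5368 -.3935 .1 68.3
python3 - <<'E'
from h import *
c,t=snap('top'); casts(c,t,(321,183,384,243),.002,['pink'])
E
```

```text
time: 14.2
position: [0.6496, -0.0032, 0.0209]
tool_rot: [179.9, -0.0, 85.0]
contact_force: [0.5, 0.1, -1.0]
opening: 0.0479
grip_force: 30.0
time: 14.95
position: [0.6517, -0.003, 0.124]
tool_rot: [179.6, -0.0, 85.0]
contact_force: [0.3, -0.6, -0.5]
opening: 0.0802
grip_force: 0.0
[-0.399  -0.0806  0.0232] turn 16.7 rows 6.5 t 14.95
pink [ 536.1 -392.6   52.8   46.6   72.3] (365, 191, 15, 14)
```

```bash
python3 jog.py '-.399 -.08 0 16.7;-.399 -.08 0 16.7;-.399 -.08 0 16.7;-.399 -.08 0 16.7;-.399 -.08 0 16.7;-.399 -.08 0 16.7;-.399 -.08 0 16.7;-.399 -.08 0 16.7'; python3 jog.py '0 0 .02 0;0 0 .02 0'; python3 d.py .5368 -.3935 .008 68.3
```

```text
time: 16.0
position: [0.5325, -0.3952, 0.1177]
tool_rot: [-179.9, -0.0, 68.1]
contact_force: [0.3, -0.3, -0.5]
opening: 0.08
grip_force: 0.0
time: 16.25
position: [0.5331, -0.3911, 0.0966]
tool_rot: [-179.7, -0.1, 68.4]
contact_force: [-0.3, -0.1, 0.4]
opening: 0.0803
grip_force: 0.0
[-0.001   0.0047  0.0885] turn 0.1 rows 1.4 t 16.25
```

```bash
python3 jog.py '-.001 .004 .045 0;-.001 .004 .08 0;-.001 .004 .09 0;-.001 .004 .09 0;-.001 .004 .09 0'; python3 jog.py '0 0 0 0;0 0 0 0;0 0 0 0;0 0 0 0;0 0 0 0' 0;python3 jog.py '0 0 0 0;0 0 -.04 0;0 0 -.11 0;0 0 -.11 0;0 0 -.11 0' ; python3 d.py .6407 -.0747 .11 85
```

```text
time: 16.88
position: [0.5387, -0.3964, 0.0111]
tool_rot: [179.9, 0.0, 68.3]
contact_force: [0.4, -0.7, 0.0]
opening: 0.0803
grip_force: 0.0
time: 17.5
position: [0.5375, -0.396, 0.0098]
tool_rot: [-180.0, 0.0, 68.3]
contact_force: [-3.6, 0.4, 4.5]
opening: 0.0477
grip_force: 30.0
time: 18.12
position: [0.5377, -0.396, 0.1195]
tool_rot: [180.0, 0.0, 68.3]
contact_force: [-0.8, 0.1, -2.4]
opening: 0.0475
grip_force: 30.0
[ 0.3366 -0.0231  0.0095] turn -16.7 rows 5.4 t 18.12
```

```bash
python3 jog.py '.337 -.023 0 -16.7;.337 -.023 0 -16.7;.337 -.023 0 -16.7;.337 -.023 0 -16.7;.337 -.023 0 -16.7;.337 -.023 0 -16.7;.337 -.023 0 -16.7'; python3 d.py .6407 -.0747 .019 85
```

```text
time: 19.0
position: [0.6399, -0.0722, 0.117]
tool_rot: [-179.8, -0.0, 85.2]
contact_force: [0.1, -0.2, -1.9]
opening: 0.0479
grip_force: 30.0
[-0.0024  0.0013  0.098 ] turn 0.2 rows 1.6 t 19.0
```

```bash
python3 jog.py '-.002 .001 .05 0;-.002 .001 .085 0;-.002 .001 .095 0;-.002 .001 .1 0;-.002 .001 .1 0;-.002 .001 .1 0'; python3 jog.py '0 0 0 0;0 0 0 0;0 0 0 0;0 0 -.05 0;0 0 -.1 0;0 0 -.12 0;0 0 -.12 0' .08;  python3 d.py .448 -.06 .19 95.2
```

```text
time: 19.75
position: [0.6426, -0.0767, 0.0209]
tool_rot: [179.9, 0.0, 85.0]
contact_force: [1.5, 0.8, -1.4]
opening: 0.0478
grip_force: 30.0
time: 20.62
position: [0.6424, -0.0765, 0.1406]
tool_rot: [179.9, 0.0, 85.0]
contact_force: [0.9, 0.7, -0.6]
opening: 0.0797
grip_force: 0.0
[-0.0005 -0.195  -0.0498] turn -10.2 rows 3.2 t 20.62
```

```bash
python3 jog.py '0 -.195 -.05 -10.2;0 -.195 -.05 -10.2;0 -.195 -.05 -10.2;0 -.195 -.05 -10.2;0 -.195 -.05 -10.2' 0; python3 jog.py '0 0 0 0;0 0 0 0'
python3 - <<'E'
from h import *
c,im=snap('wrist','w2.png'); c2,t=snap('top','t2.png'); c3,s=snap('side','side2.png')
casts(c2,t,(232,148,303,188),.010)
for q in blob(t,(3,150,120),(20,255,255),(255,205,290,235))[:1]: print('key',rect(c2,q,.069))
for q in blob(im,(3,150,120),(20,255,255),(0,0,512,380))[:1]: print('key',rect(c,q,.069),cv2.boundingRect(q))
cv2.imwrite('pics/v2.png',np.hstack([im,cv2.resize(s[150:246,215:311],(280,384),interpolation=cv2.INTER_CUBIC)]))
E
```

```text
time: 21.25
position: [0.4472, -0.0594, 0.1889]
tool_rot: [-180.0, -0.0, 95.2]
contact_force: [1.0, -0.6, -0.1]
opening: 0.0323
grip_force: 0.0
time: 21.5
position: [0.4484, -0.0595, 0.1889]
tool_rot: [-180.0, -0.0, 95.2]
contact_force: [0.4, -1.0, -0.4]
opening: 0.012
grip_force: 0.0
cream [641.7 110.1 148.7  44.9   1.5] (232, 148, 13, 40)
blue [652.7   0.   57.3  51.7  84.5] (260, 158, 16, 15)
pink [646.2 -74.   45.6  52.7   0.9] (280, 161, 15, 13)
key [447.1 -16.7  33.5  33.3   5.2] (242, 125, 36, 36)
```

View pics/v2.png

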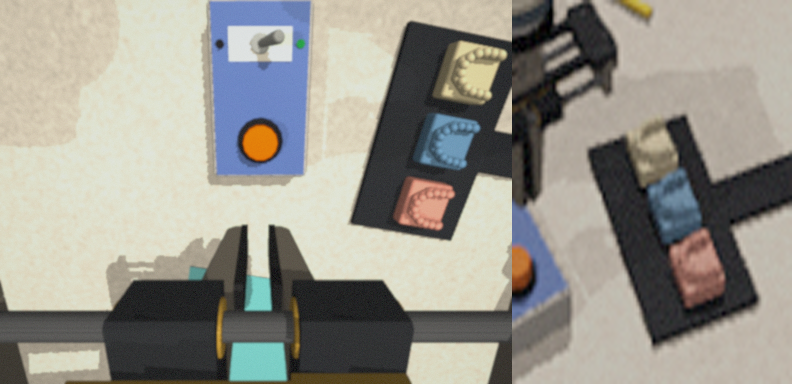

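Toggle tip at (272,40) leans to the green dot, so the lamp is on. All three casts stand on the platform, and the key is at (260,142). Next I'll hover over the key.

```bash
python3 jog.py '.045 0 .08 0;.045 0 .105 0;.045 0 .11 0;.045 0 .11 0;.045 0 .11 0' 0; python3 d.py .4475 -.0155 .069 95.2
```

```text
time: 22.28
position: [0.445, -0.0152, 0.0813]
tool_rot: [179.8, 0.0, 95.2]
contact_force: [-1.1, -1.3, -0.3]
opening: 0.0002
grip_force: 0.0
[-0.0005  0.0024  0.0123] turn -0.0 rows 0.2 t 22.27
```

```bash
python3 jog.py '0 .002 .006 0;0 .002 .009 0;0 .002 .009 0;0 .002 .009 0' 0; python3 jog.py '0 0 .002 0;0 0 .004 0;0 0 .006 0;0 0 .006 0;0 0 .006 0'
```

```text
time: 22.78
position: [0.4453, -0.0145, 0.0706]
tool_rot: [-180.0, 0.0, 95.2]
contact_force: [-0.2, -0.6, 0.3]
opening: 0.0007
grip_force: 0.0
time: 23.4
position: [0.4455, -0.0145, 0.0647]
tool_rot: [180.0, 0.0, 95.2]
contact_force: [0.2, 0.4, 2.8]
opening: 0.0005
grip_force: 1.3
```

```bash
python3 jog.py '0 0 .0005 0;0 0 .001 0;0 0 .001 0;0 0 .001 0;0 0 .001 0;0 0 .001 0;0 0 .001 0;0 0 .001 0'; python3 jog.py '0 0 0 0;0 0 0 0'
```

```text
time: 24.4
position: [0.4455, -0.0145, 0.0639]
tool_rot: [180.0, 0.0, 95.2]
contact_force: [-0.6, -0.3, 6.8]
opening: 0.0003
grip_force: 3.4
time: 24.65
position: [0.4455, -0.0144, 0.0639]
tool_rot: [180.0, 0.0, 95.2]
contact_force: [-0.3, 0.6, 6.3]
opening: 0.0003
grip_force: 3.4
```

```bash
python3 jog.py '0 0 -.0003 0;0 0 -.0003 0;0 0 -.0003 0;0 0 -.0003 0;0 0 -.0003 0;0 0 -.0003 0;0 0 -.0003 0;0 0 -.0003 0'; python3 jog.py '0 0 .003 0;0 0 .005 0;0 0 .007 0;0 0 .007 0;0 0 .007 0;0 0 .007 0'
```

```text
time: 25.65
position: [0.4455, -0.0145, 0.0642]
tool_rot: [180.0, 0.0, 95.2]
contact_force: [-1.0, -1.5, 6.4]
opening: -0.0001
grip_force: 3.3
time: 26.4
position: [0.4457, -0.0145, 0.0586]
tool_rot: [180.0, 0.0, 95.2]
contact_force: [-6.9, -0.1, 33.2]
opening: 0.0005
grip_force: 16.6
```

```bash
python3 jog.py '0 0 -.03 0;0 0 -.08 0;.094 .045 -.08 0;.094 .045 -.08 0;.094 .045 -.08 0'; python3 d.py .499 .080 .068 95.2
```

```text
time: 27.02
position: [0.4823, 0.0853, 0.1369]
tool_rot: [180.0, -0.0, 95.4]
contact_force: [-0.3, -0.2, 0.1]
opening: 0.0003
grip_force: 0.0
[-0.0068  0.0161  0.0689] turn 0.2 rows 1.1 t 27.02
```

```bash
python3 jog.py '-.005 .017 0 0;-.005 .017 .04 0;-.005 .017 .068 0;-.005 .017 .068 0;-.005 .017 .068 0'; python3 d.py .4456 .075 .068 95.2
```

```text
time: 27.65
position: [0.4998, 0.0791, 0.0696]
tool_rot: [180.0, 0.0, 95.1]
contact_force: [-0.4, -0.0, -0.3]
opening: 0.0003
grip_force: 0.0
[ 0.0008 -0.0544  0.0015] turn -0.1 rows 0.9 t 27.65
```

```bash
python3 jog.py '0 -.02 0 0;0 -.035 0 0;0 -.045 0 0;0 -.054 0 0;0 -.054 0 0'; python3 jog.py '0 .02 0 0;0 .04 0 0;0 .04 -.08 0;0 .04 -.13 0;-.13 .04 -.13 0;-.13 .04 -.13 0;-.13 .04 -.13 0' .08;  python3 jog.py '0 0 0 0;0 0 0 0'
python3 - <<'E'
from h import *
c,im=snap('wrist','w3.png'); c2,t=snap('top','t3.png')
casts(c,im,(350,20,512,240),.010)
for q in blob(t,(100,120,60),(125,255,255),(140,190,230,250))[:1]: print('tray',rect(c2,q,.022));
E
```

```text
time: 28.28
position: [0.4445, 0.0749, 0.0689]
tool_rot: [-180.0, 0.0, 95.2]
contact_force: [0.8, -0.2, 0.4]
opening: 0.0006
grip_force: 0.0
time: 29.15
position: [0.4971, -0.0542, 0.1991]
tool_rot: [180.0, 0.0, 95.0]
contact_force: [0.1, 0.4, -0.5]
opening: 0.068
grip_force: 0.0
time: 29.4
position: [0.4966, -0.0499, 0.1986]
tool_rot: [-180.0, -0.0, 95.3]
contact_force: [-0.0, -0.8, -0.3]
opening: 0.0802
grip_force: 0.0
cream [681.3  63.6 196.8 130.6   5.3] (350, 20, 162, 128)
blue [654.   -3.5  58.8  60.8  85.5] (367, 117, 61, 57)
pink [620.3 -68.4  17.9  59.   10.2] (350, 174, 16, 47)
tray [444.7 310.1 258.5 157.6  88.2]
```

View pics/w3.png

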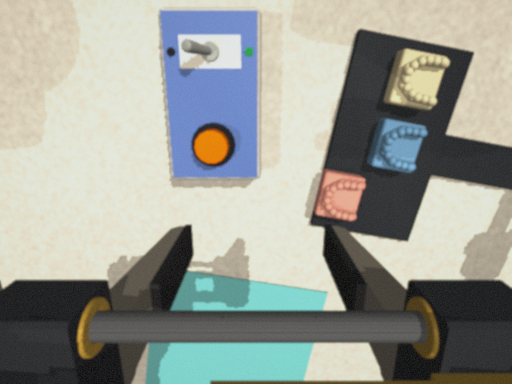

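The toggle now leans to the black dot at (171,51), so the lamp is off. Pink, at (341,195), has been knocked towards the platform's near edge. I'll measure how far it moved.

Run:
```python
from h import *
c=cam('wrist'); im=cv2.imread('pics/w3.png'); t=cv2.imread('pics/t3.png'); ct=cam('top')
COL['cream']=((18,40,120),(38,200,255))
casts(c,im,(385,45,450,112),.010,['cream']); casts(c,im,(300,150,420,225),.010,['pink']); casts(ct,t,(232,140,320,200),.01,['blue','pink'])
m=(im.max(2)<60).astype(np.uint8)*255
k=np.zeros_like(m);k[20:242,300:480]=m[20:242,300:480]; k[:,435:][130:190]=0
q=max(cv2.findContours(k,0,1)[0],key=cv2.contourArea); h=cv2.convexHull(q)
print('hull',[np.round(plane(c,*p,.01)[:2]*1000).tolist() for p in cv2.approxPolyDP(h,6,True)[:,0].astype(float)], rect(c,h,.01))
```

```text
cream [661.6  69.5  56.5  54.2  85.1] (389, 49, 61, 60)
pink [598.5 -68.5  59.8  55.9  85. ] (314, 169, 52, 53)
blue [ 6.584e+02 -5.000e-01  4.190e+01  5.640e+01  9.000e-01] (260, 158, 16, 12)
hull [[717.0, 103.0], [697.0, -120.0], [593.0, -134.0], [571.0, -108.0], [590.0, 112.0]] [645.8 -14.5 246.8 133.3  85.3]
```

```bash
python3 d.py .595 -.15 .20 85; python3 jog.py '-.085 .11 0 10;-.09 .11 0 10;-.09 .11 0 10;-.09 .11 0 10'; python3 jog.py '0 0 0 0;0 0 0 0'
python3 - <<'E'
from h import *
c,im=snap('wrist','w4.png'); print(c['xyz'],robot.get_obs()['position'])
casts(c,im,(180,40,420,225),.010,['pink'])
ct,t=snap('top','t4.png'); casts(ct,t,(232,140,320,200),.01,['blue','pink'])
E
```

```text
[-0.1089  0.0886 -0.0014] turn 10.3 rows 2.2 t 29.5
time: 30.0
position: [0.6145, -0.13, 0.1981]
tool_rot: [-179.9, -0.0, 85.2]
contact_force: [-0.3, 0.4, -1.2]
opening: 0.0801
grip_force: 0.0
time: 30.25
position: [0.6136, -0.1296, 0.1991]
tool_rot: [-180.0, -0.0, 85.3]
contact_force: [0.2, -0.0, 0.3]
opening: 0.0803
grip_force: 0.0
[ 0.62115525 -0.05035032  0.3709665 ] [ 0.61377505 -0.12974098  0.19919044]
pink [594.9 -66.9  55.9  50.5  85.3] (214, 94, 45, 52)
blue [ 6.527e+02 -6.000e-01  5.330e+01  5.640e+01  9.000e-01] (260, 158, 16, 15)
pink [596.6 -50.2  45.4  26.2   0.7] (277, 174, 8, 13)
```

View pics/w4.png

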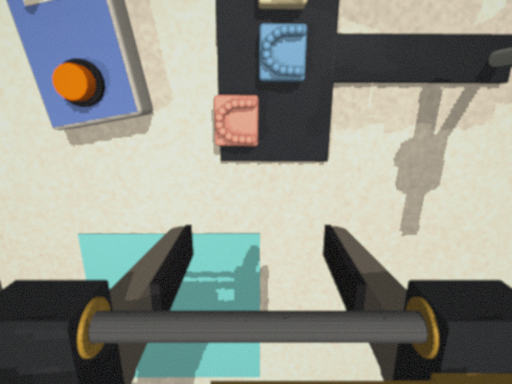

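Run:
```python
from h import *
c=cam('wrist'); im=cv2.imread('pics/w4.png')
g=im.max(2); 
def edge(row,a,b):
    s=g[row-1:row+2,a:b].astype(float).mean(0); return a+np.argmax(np.abs(np.diff(s)))+1
L=np.array([plane(c,edge(r,205,232),r,.01)[:2] for r in list(range(55,88,4))+list(range(150,157,3))])
Rr=np.array([plane(c,edge(r,315,350),r,.01)[:2] for r in range(92,156,6)])
fl=np.polyfit(L[:,1],L[:,0],1); fr=np.polyfit(Rr[:,1],Rr[:,0],1)
print('slopes',fl[0],fr[0],'x at y=-.067',np.polyval(fl,-.067),np.polyval(fr,-.067))
# pink mask extents at mid row, left face bottom/top and right face top
for r in (110,120,130):
    hsv=cv2.cvtColor(im[r:r+1],cv2.COLOR_BGR2HSV)[0]; s=[u for u in range(190,290) if hsv[u,1]>60 and (hsv[u,0]<15 or hsv[u,0]>170) and hsv[u,2]>60]
    print(r,s[0],s[-1],[np.round(plane(c,u,r,z)[0],4) for u,z in ((s[0],.03),(s[0],.01),(s[-1]+1,.03),(s[-1]+1,.01))])
```

```text
slopes 0.08668138618720639 0.09076601089700452 x at y=-.067 0.5760897417848118 0.7054287463790981
110 213 259 [np.float64(0.5728), np.float64(0.57), np.float64(0.6237), np.float64(0.6238)]
120 214 258 [np.float64(0.5726), np.float64(0.5698), np.float64(0.6217), np.float64(0.6217)]
130 215 258 [np.float64(0.5724), np.float64(0.5695), np.float64(0.6208), np.float64(0.6208)]
```

```bash
python3 - <<'E'
from h import *
c=cam('side'); ct=cam('top'); print('bottle base side', plane(c,194,128,0), 'top cap',plane(ct,112,181,.18))
E
python3 d.py .597 -.067 .07 85.2; python3 jog.py '.061 -.022 .06 0;.061 -.022 .12 0;.061 -.022 .12 0;.061 -.022 .12 0'; python3 d.py .597 -.067 .018 85.2
```

```text
bottle base side [0.55542187 0.50476574 0.        ] top cap [0.56244937 0.52545415 0.18      ]
[ 0.0613 -0.0222  0.1293] turn 0.0 rows 2.3 t 30.35
time: 30.85
position: [0.5976, -0.068, 0.0788]
tool_rot: [-179.9, 0.0, 85.2]
contact_force: [0.3, 0.3, 0.3]
opening: 0.0799
grip_force: 0.0
[ 0.001  -0.0006  0.0608] turn 0.0 rows 1.0 t 30.85
```

```bash
python3 jog.py '0 0 .04 0;0 0 .06 0;0 0 .06 0;0 0 .06 0'; python3 jog.py '0 0 0 0;0 0 0 0;0 0 0 0;0 0 0 0;0 0 0 0' 0;python3 jog.py '0 0 0 0;0 0 -.04 0;0 0 -.13 0;0 0 -.13 0;0 0 -.13 0' ; python3 d.py .447 .382 .14 88.2
```

```text
time: 31.35
position: [0.5989, -0.0683, 0.0203]
tool_rot: [179.9, 0.0, 85.2]
contact_force: [0.7, -0.0, 0.2]
opening: 0.0801
grip_force: 0.0
time: 31.98
position: [0.5976, -0.0679, 0.0191]
tool_rot: [-180.0, 0.0, 85.2]
contact_force: [-1.9, 0.8, 4.9]
opening: 0.048
grip_force: 30.0
time: 32.6
position: [0.5993, -0.0681, 0.1509]
tool_rot: [179.7, 0.0, 85.2]
contact_force: [0.2, 1.0, -2.4]
opening: 0.0478
grip_force: 30.0
[ 0.4358 -0.1895  0.01  ] turn -3.0 rows 7.6 t 32.6
```

```bash
python3 jog.py '.436 -.19 0 -3;.436 -.19 0 -3;.436 -.19 0 -3;.436 -.19 0 -3;.436 -.19 0 -3;.436 -.19 0 -3;.436 -.19 0 -3;.436 -.19 0 -3'; python3 jog.py '0 0 .03 0;0 0 .03 0'; python3 d.py .447 .382 .014 88.2
```

```text
time: 33.6
position: [0.4428, 0.3843, 0.1466]
tool_rot: [-179.9, 0.1, 88.3]
contact_force: [0.2, -0.2, -1.9]
opening: 0.0475
grip_force: 30.0
time: 33.85
position: [0.4423, 0.3809, 0.1151]
tool_rot: [-179.7, 0.3, 88.3]
contact_force: [-0.5, -0.3, -1.7]
opening: 0.0475
grip_force: 30.0
[0.0017 0.0052 0.101 ] turn 0.1 rows 1.6 t 33.85
```

```bash
python3 jog.py '0 .003 .05 0;0 .003 .085 0;0 .003 .096 0;0 .003 .102 0;0 .003 .102 0;0 .003 .102 0'; python3 jog.py '0 0 0 0;0 0 0 0;0 0 0 0;0 0 -.05 0;0 0 -.1 0;0 0 -.13 0;0 0 -.13 0' .064;  python3 d.py .651 -.001 .14 85
python3 - <<'E'
from h import *
c,t=snap('top','t5.png'); casts(c,t,(232,148,303,188),.010,['blue','pink'])
E
```

```text
time: 34.6
position: [0.4486, 0.3828, 0.0181]
tool_rot: [179.9, -0.1, 88.2]
contact_force: [0.0, -1.1, -1.9]
opening: 0.0478
grip_force: 30.0
time: 35.48
position: [0.4492, 0.3834, 0.1494]
tool_rot: [179.8, -0.2, 88.2]
contact_force: [0.2, -0.2, -0.7]
opening: 0.0641
grip_force: 0.0
[-0.3779  0.2137  0.009 ] turn 3.2 rows 6.9 t 35.48
blue [ 6.527e+02 -6.000e-01  5.330e+01  5.640e+01  9.000e-01] (260, 158, 16, 15)
```

```bash
python3 d.py .6546 .0665 .14 85; python3 jog.py '-.31 .216 0 3.2;-.31 .216 0 3.2;-.31 .216 0 3.2;-.31 .216 0 3.2;-.31 .216 0 3.2;-.31 .216 0 3.2;-.31 .216 0 3.2' .08
python3 - <<'E'
from h import *
c,im=snap('wrist','w5.png'); COL['cream']=((18,40,120),(38,200,255))
casts(c,im,(150,0,400,230),.010)
E
python3 d.py .6546 .0665 .018 85
```

```text
[-0.3095  0.2162  0.0075] turn 3.2 rows 6.0 t 35.52
time: 36.4
position: [0.6548, 0.0619, 0.1446]
tool_rot: [-179.9, 0.1, 84.8]
contact_force: [-0.1, -0.2, 0.0]
opening: 0.0801
grip_force: 0.0
cream [655.7  67.   58.1  50.2  85.2] (232, 151, 51, 57)
blue [652.8  20.3  13.6  51.8  84.8] (234, 217, 50, 13)
[0.003  0.0009 0.1266] turn -0.2 rows 2.0 t 36.45
```

Cream hasn't moved, and the wrist camera agrees to within 1 mm.

```bash
python3 jog.py '.002 0 .05 0;.002 0 .09 0;.002 0 .12 0;.002 0 .125 0;.002 0 .125 0;.002 0 .125 0'; python3 jog.py '0 0 0 0;0 0 0 0;0 0 0 0;0 0 0 0;0 0 0 0' 0;python3 jog.py '0 0 0 0;0 0 -.04 0;0 0 -.13 0;0 0 -.13 0;0 0 -.13 0' ; python3 d.py .4447 .310 .14 88.2
```

```text
time: 37.2
position: [0.655, 0.0682, 0.0233]
tool_rot: [179.9, -0.0, 85.0]
contact_force: [-0.8, -0.8, -0.3]
opening: 0.0803
grip_force: 0.0
time: 37.83
position: [0.6543, 0.0676, 0.0221]
tool_rot: [180.0, -0.0, 85.0]
contact_force: [-0.1, -0.5, 2.4]
opening: 0.0476
grip_force: 30.0
time: 38.45
position: [0.6555, 0.0678, 0.1539]
tool_rot: [179.8, -0.0, 85.0]
contact_force: [0.2, -0.5, -1.6]
opening: 0.0475
grip_force: 30.0
[ 0.2229 -0.2312  0.0131] turn -3.2 rows 5.1 t 38.45
```

```bash
python3 jog.py '.223 -.228 0 -3.2;.223 -.228 0 -3.2;.223 -.228 0 -3.2;.223 -.228 0 -3.2;.223 -.228 0 -3.2;.223 -.228 0 -3.2;.223 -.228 .03 -3.2;.223 -.228 .03 -3.2'; python3 d.py .4447 .310 .018 88.2
```

```text
time: 39.45
position: [0.4446, 0.3079, 0.1188]
tool_rot: [-179.7, 0.2, 88.2]
contact_force: [-0.2, -0.8, -1.2]
opening: 0.0478
grip_force: 30.0
[0.0025 0.0005 0.1008] turn 0.0 rows 1.6 t 39.45
```

```bash
python3 jog.py '.001 0 .05 0;.001 0 .085 0;.001 0 .095 0;.001 0 .099 0;.001 0 .099 0;.001 0 .099 0'; python3 jog.py '0 0 0 0;0 0 0 0;0 0 0 0;0 0 -.05 0;0 0 -.1 0;0 0 -.13 0;0 0 -.13 0' .064;  python3 d.py .6496 -.0032 .14 85
```

```text
time: 40.2
position: [0.4473, 0.3111, 0.024]
tool_rot: [179.9, -0.1, 88.2]
contact_force: [-0.8, -0.2, -0.6]
opening: 0.0473
grip_force: 30.0
time: 41.08
position: [0.4479, 0.3116, 0.1553]
tool_rot: [179.8, -0.2, 88.2]
contact_force: [1.5, -0.6, -0.5]
opening: 0.0641
grip_force: 0.0
[-0.3084  0.2114  0.0152] turn 3.2 rows 6.0 t 41.08
```

```bash
python3 jog.py '-.309 .211 0 3.2;-.309 .211 0 3.2;-.309 .211 0 3.2;-.309 .211 0 3.2;-.309 .211 0 3.2;-.309 .211 0 3.2;-.309 .211 .01 3.2' .08
python3 - <<'E'
from h import *
c,im=snap('wrist','w6.png')
casts(c,im,(150,0,400,230),.010,['blue'])
E
python3 d.py .6496 -.0032 .017 85
```

```text
time: 41.95
position: [0.6493, -0.0084, 0.1415]
tool_rot: [180.0, 0.0, 84.8]
contact_force: [-0.1, 0.8, -0.2]
opening: 0.0802
grip_force: 0.0
blue [650.6  -4.1  60.6  52.3  84.8] (231, 151, 54, 60)
[0.0034 0.0029 0.1224] turn -0.2 rows 2.0 t 42.0
```

```bash
python3 jog.py '.002 .001 .05 0;.002 .001 .09 0;.002 .001 .12 0;.002 .001 .125 0;.002 .001 .125 0;.002 .001 .125 0'; python3 jog.py '0 0 0 0;0 0 0 0;0 0 0 0;0 0 0 0;0 0 0 0' 0;python3 jog.py '0 0 0 0;0 0 -.04 0;0 0 -.13 0;0 0 -.13 0;0 0 -.13 0' ; python3 d.py .4424 .238 .14 88.2
```

```text
time: 42.75
position: [0.6497, -0.0025, 0.0193]
tool_rot: [179.9, -0.0, 85.0]
contact_force: [0.1, -0.9, -0.2]
opening: 0.0801
grip_force: 0.0
time: 43.38
position: [0.649, -0.003, 0.0181]
tool_rot: [180.0, 0.0, 85.0]
contact_force: [-0.8, -0.7, 2.5]
opening: 0.0473
grip_force: 30.0
time: 44.0
position: [0.6503, -0.0028, 0.15]
tool_rot: [179.8, -0.0, 85.0]
contact_force: [0.6, 0.1, -1.7]
opening: 0.0481
grip_force: 30.0
[ 0.2218 -0.2282  0.0092] turn -3.2 rows 5.1 t 44.0
```

```bash
python3 jog.py '.222 -.226 0 -3.2;.222 -.226 0 -3.2;.222 -.226 0 -3.2;.222 -.226 0 -3.2;.222 -.226 0 -3.2;.222 -.226 0 -3.2;.222 -.226 .03 -3.2;.222 -.226 .03 -3.2'; python3 d.py .4424 .238 .014 88.2
```

```text
time: 45.0
position: [0.4413, 0.2365, 0.1152]
tool_rot: [-179.7, 0.2, 88.2]
contact_force: [-0.0, -0.4, -1.3]
opening: 0.0476
grip_force: 30.0
[0.0018 0.0015 0.1012] turn 0.0 rows 1.6 t 45.0
```

```bash
python3 - <<'E'
from h import *
ct,t=snap('top','t6.png'); casts(ct,t,(147,197,220,243),.005,['pink'])
E
python3 jog.py '0 0 .05 0;0 0 .085 0;0 0 .096 0;0 0 .102 0;0 0 .104 0;0 0 .104 0;0 0 .104 0'; python3 jog.py '0 0 0 0;0 0 0 0;0 0 0 0;0 0 -.05 0;0 0 -.1 0;0 0 -.15 0;-.13 0 -.2 0;-.13 0 -.2 0' .064; python3 jog.py '-.06 0 0 0;-.06 0 0 0;-.06 0 0 0'
python3 - <<'E'
from h import *
c,im=snap('wrist','w7.png'); c2,t=snap('top'); casts(c2,t,(150,200,217,240),.005,['pink']); print(robot.get_obs()['time'])
E
```

```text
time: 45.92
position: [0.4436, 0.2382, 0.0146]
tool_rot: [179.9, -0.0, 88.2]
contact_force: [0.7, 0.8, -1.3]
opening: 0.0477
grip_force: 30.0
time: 46.92
position: [0.4394, 0.1205, 0.2099]
tool_rot: [179.9, -0.0, 88.3]
contact_force: [1.0, -0.6, -0.7]
opening: 0.0637
grip_force: 0.0
time: 47.3
position: [0.4376, 0.0614, 0.2088]
tool_rot: [180.0, -0.0, 88.1]
contact_force: [0.3, 0.0, 0.2]
opening: 0.0642
grip_force: 0.0
pink [449.2 387.2  40.9  49.6   1. ] (156, 212, 14, 12)
47.4
```

View pics/w7.png

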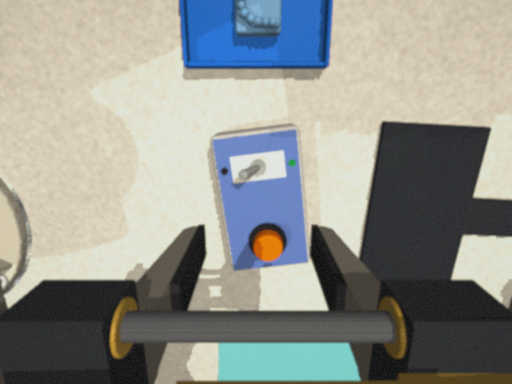

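The toggle leans to the black dot, the key is up and the platform is empty. Now to check the tray.

```bash
python3 jog.py '.07 0 -.04 0;.14 0 -.06 0;.15 0 -.06 0;.15 0 -.06 0;.15 0 -.06 0'
python3 - <<'E'
from h import *
c,im=snap('wrist','w8.png'); COL['cream']=((18,40,100),(38,200,255)); 
casts(c,im,(150,5,400,230),.005,['cream','pink']); c3,s=snap('side'); print(robot.get_obs()['position'])
cv2.imwrite('pics/v8.png',np.hstack([im,cv2.resize(s[125:205,150:220],(280,384),interpolation=cv2.INTER_CUBIC)]))
E
```

```text
time: 48.02
position: [0.4415, 0.2117, 0.268]
tool_rot: [-179.9, 0.1, 88.3]
contact_force: [0.8, -0.1, 0.0]
opening: 0.0642
grip_force: 0.0
cream [448.5 311.6  52.5  47.6  88.4] (242, 65, 37, 43)
pink [449.6 381.7  49.6  47.2  88.3] (241, 5, 38, 45)
[0.44178304 0.21075152 0.26813456]
```

View pics/v8.png

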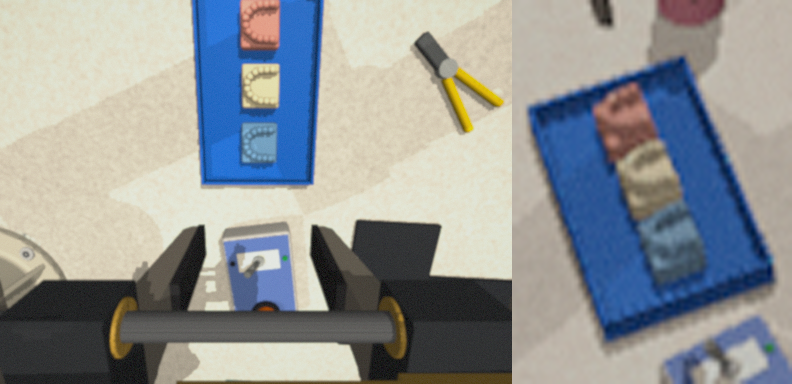

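Pink (260,25), cream (261,87) and blue (259,144) stand teeth up in a row in the tray. The toggle is off and nothing is touching the robot, so I'll hand in.

```bash
python3 -c "
from rig import robot, camrig
print(robot.hand_in())"
```

```text
the job is handed in; nothing more can be done
None
```

I took the picture with the lamp on and all three casts on the platform, then put the casts teeth up in the tray, switched the lamp off, left the key up and handed in the job; pink was knocked about 4 cm towards the platform edge around the time of the shot, but I measured it still inside the limits.

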